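Sort left- and right-hand welded brackets into their trays

ROBOT

A 7-joint arm with a two-finger parallel gripper is mounted at the origin on the work surface. World frame = base frame: x ahead of the robot, y to its left, z up, the work surface at z = 0. Lengths are in m, angles in degrees, forces in N, time in s.
With the tool pointing down it reaches from about 0.4 to 0.9 m from the base axis. Payload 5.6 kg.
Tool frame: the origin (TCP) lies between the finger pads; the fingertips stand ahead of it and the grasp point (between the pads) lies 5 mm behind it (arm.nose_length is the z of the fingertips in the tool frame, in m); z points along the fingers, y is the line along which they close (so a half turn about z gives the same grasp; the last joint's range is limited). The gripper opens to 92 mm and grips with 3 to 60 N. Pads are 20 mm wide; open, the fingers measure 128 mm over their backs; the gripper's body (75 mm by 189 mm) begins 69 mm behind the grasp point.
Start: joints at [-69.901, 26.786, -0.665, 91.828, 0.344, 61.387, -3.226], TCP at [0.249, 0.6, 0.229] pointing down, gripper open.
Joint ranges: [-144.91, 144.91], [-17.63, 115.5], [-89.93, 88.59], [15.96, 139.68], [-74.01, 254.01], [8.47, 105.57], [-167.45, 167.45]. Speed limits (degrees/s): [147.25, 147.25, 180, 180, 180, 180, 180].

INTERFACE

Orientations are given as a 3x3 rotation matrix whose columns are the frame's x, y, z axes.
In Python, from workcell import arm, cams gives the robot as it stands.
- The arm moves only by the shell command python3 -m crank 'ROWS'. ROWS is a JSON object of lists of equal length, an entry for each row: "jaw": the opening, from 0 (shut) to 1 (fully open); "translation": the shift along the tool's x, y, z in m, a list of three; "twist": the turn about the tool's z in rad. In form: {"jaw": [jaw, ...], "translation": [[dx, dy, dz], ...], "twist": [twist, ...]}. A call has 1 to 10 rows; each row is the pose to reach, as a shift and turn from the pose commanded when the call began, along the tool's axes at that moment; what a row does not reach only later rows make up. A row lasts 1/12 s, in which the tool goes at most 41.7 mm and 7.16 degrees, less where a joint would pass 70% of its speed; a pose out of reach is approached as far as the arm can. A call with a gripper value outside its range is refused whole. The fingers move at their own pace and stop on an object; the grip force is fixed at half the most. Time passes only in rows, so rows that repeat a pose let the fingers close. It gives the time, the measured TCP pose, the force, the opening and the grip force at its end, in the units of the state.
- arm.get_obs(): the state, without advancing time (a new reading comes with each control period).
- cams.capture(name): name is "scene" or "side" or "wrist"; returns the picture (384x512x3 uint8, blue, green, red); there is no depth.
- cams.camera_params(name): a dict with "intrinsics" (3x3 intrinsics, pixels), "cam_to_world" (4x4, takes a point from camera to world coordinates). Camera axes: x right, y down, z forward; pixel columns grow to the right and rows downward; lengths in m; the calibration is good to about 2 mm. A picture is of the moment at which its call begins: read the wrist's pose just before it. camera_params takes no time and is no camera call; for the wrist camera it gives the pose at the moment of the call.
- arm.job_done(): hands the job in; it is judged then, once.
Trained networks look in the newest picture that a camera, given by its name, has taken for a name from the list of things; names that differ only in an ending like _2 or _b are one class to them, and where a whole thing is asked for, a point or a joint stands for the part that bears it (a point fixed in the world has none). Each returns a list of dicts, best first, with "confidence" (0 to 1); they miss things now and then, are a little off and sometimes report something else, mostly with a low value. They report only what shows in the picture. A call takes as long as a camera call. They do not tell look-alikes from the thing itself.
- cams.find_in(thing, camera): "rect" ([left, top, width, height] in pixels, round what is visible of it).
- cams.cut_out(thing, camera): "pixels" (384x512 bool, what is visible of it) and "rect" ([left, top, width, height] in pixels, round what is visible of it).
- cams.mark_of(thing, camera): "centre" ([row, column] in pixels: a listed point, or the origin of a listed thing).
The state is a dict: "t": time; "joints": joint angles; "dq": joint speeds; "joint_torque": joint torques, N m; "ee_pos": TCP position; "eef_rot": TCP orientation; "wrist_force": force on the tool from outside, world axes, zero at the start; "wrist_torque": the same for the moment, N m; "gripper_width": finger opening in m; "gripper_force": force on a finger pad.
Only numpy, scipy, OpenCV 4.12 (cv2) and the standard library are available. Lean on these libraries where they do the work, as an engineer would, in place of code of your own. Each camera call takes 0.05 s, during which the arm holds its last target. There are 200 camera calls.

TASK

Sort the welded brackets on the bench: put both left-hand brackets in the oblong tray and both right-hand brackets in the square tray, each lying flat on the tray's floor with its rib up and not on top of another. With the rib up and seen from above, looking along the rib towards the end with the foot, a left-hand bracket's foot sticks out to the left and a right-hand one's to the right. Leave the two symmetrical T-shaped brackets, the hammer and the screwdriver where they lie.

Things in the scene. Friction and masses are not known exactly. Their poses are not given: they have to be found in the camera images.
- left_a: Left-hand bracket (one of two): steel leg 76 x 26 x 6 mm with an upright rib along its middle to grip across (8 mm thick, x -36 to 28 mm, top 44 mm above the underside). Origin: centre of the leg's underside, x along the rib towards the foot end, z up. From above, looking along x, a foot (x 10 to 38 mm, 6 mm thick) sticks out on the LEFT only, to y = +42 mm; other edge y = -13. 0.27 kg.
- left_b: Left-hand bracket (one of two): steel leg 76 x 26 x 6 mm with an upright rib along its middle to grip across (8 mm thick, x -36 to 28 mm, top 44 mm above the underside). Origin: centre of the leg's underside, x along the rib towards the foot end, z up. From above, looking along x, a foot (x 10 to 38 mm, 6 mm thick) sticks out on the LEFT only, to y = +42 mm; other edge y = -13. 0.27 kg.
- right_a: Right-hand bracket (one of two): steel leg 76 x 26 x 6 mm with an upright rib along its middle to grip across (8 mm thick, x -36 to 28 mm, top 44 mm above the underside). Origin: centre of the leg's underside, x along the rib towards the foot end, z up. From above, looking along x, a foot (x 10 to 38 mm, 6 mm thick) sticks out on the RIGHT only, to y = -42 mm; other edge y = +13. 0.27 kg.
- right_b: Right-hand bracket (one of two): steel leg 76 x 26 x 6 mm with an upright rib along its middle to grip across (8 mm thick, x -36 to 28 mm, top 44 mm above the underside). Origin: centre of the leg's underside, x along the rib towards the foot end, z up. From above, looking along x, a foot (x 10 to 38 mm, 6 mm thick) sticks out on the RIGHT only, to y = -42 mm; other edge y = +13. 0.27 kg.
- tee_a: Symmetrical bracket (one of two): steel leg 76 x 26 x 6 mm with an upright rib along its middle to grip across (8 mm thick, x -36 to 28 mm, top 44 mm above the underside). Origin: centre of the leg's underside, x along the rib towards the foot end, z up. Its foot (x 10 to 38 mm, 6 mm thick) sticks out on BOTH sides, y -34 to 34 mm: a T. It stays where it lies.
- tee_b: Symmetrical bracket (one of two): steel leg 76 x 26 x 6 mm with an upright rib along its middle to grip across (8 mm thick, x -36 to 28 mm, top 44 mm above the underside). Origin: centre of the leg's underside, x along the rib towards the foot end, z up. Its foot (x 10 to 38 mm, 6 mm thick) sticks out on BOTH sides, y -34 to 34 mm: a T. It stays where it lies.
- oblong_tray: Oblong open grey sheet-metal tray, fixed to the bench, left or right of the brackets, 300 x 150 mm outside, 28 mm high, walls and floor 4 mm thick. Origin: centre of its underside (inner floor 4 mm above it); x along its 300 mm length, y along its 150 mm width, z up. Empty at the start.
- square_tray: Square open grey sheet-metal tray, fixed to the bench, on the other side, 200 x 200 mm outside, 28 mm high, walls and floor 4 mm thick. Origin: centre of its underside (inner floor 4 mm above it); x and y along its sides, z up. Empty at the start.
- hammer: Hammer 260 mm long lying on the far side of the bench, beyond the brackets; its x runs along the handle towards the head, roughly across the bench; origin on the bench under it. Not to be disturbed.
- screwdriver: Screwdriver 200 mm long, orange handle, lying on the far side of the bench, beyond the brackets; its x runs from handle to blade, roughly across the bench; origin on the bench under it. Not to be disturbed.
There are look-alikes about, which are no part of the job. What is shaped like the right_a but orange is not meant. What is shaped like the left_b but yellow is not meant.

How it is judged:
By the outcome, as a careful person would: the job done as asked, in the order asked, and still so for the second after the job is handed in, with the robot touching nothing.
It also fails if it takes over 99 s, if anything falls off the work surface, if the arm or the gripper's body presses on something with over 40 N, if the wrist force passes 120 N, or if a joint passes its speed limit or range.

## Working session

There is one attempt and no reset: what is moved stays moved. The work goes in short steps, Python scripts to look and compute and a shell command to move; the robot and the scene stay as the last step left them, time stands still between calls to the robot, and variables do not carry over. Pictures are saved under pics/ and viewed, at most 14 in all, crops included, and the job is handed in when it is done.

```bash
mkdir -p pics; ls; python3 - <<'E'
from workcell import arm,cams
import cv2,numpy as np
o=arm.get_obs();print(o['t'],o['ee_pos'],o['eef_rot'],arm.nose_length,o['gripper_width'])
for n in ('scene','side'):
    cv2.imwrite(f'pics/{n}0.png',cams.capture(n)); p=cams.camera_params(n);print(n,np.round(p['intrinsics'],1).tolist(),np.round(p['cam_to_world'],3).tolist())
p=cams.camera_params('wrist');print(np.round(p['intrinsics'],1).tolist(),np.round(p['cam_to_world'],3).tolist())
for th in ('left_a','right_a','tee_a','oblong_tray','square_tray'):
    for n in ('scene','side'):
        print(th,n,[(np.round(d['centre'],0).tolist(),round(d['confidence'],2)) for d in cams.mark_of(th,n)])
E
```

```text
pics
0.0 [0.24925585 0.59970461 0.22762466] [[-9.23444388e-01  3.83731903e-01 -5.36780433e-04]
 [ 3.83732248e-01  9.23442853e-01 -1.69075485e-03]
 [-1.53110520e-04 -1.76729804e-03 -9.99998427e-01]] 0.014 0.09160229435679292
scene [[460.1, 0.0, 251.2], [0.0, 460.1, 192.6], [0.0, 0.0, 1.0]] [[-0.431, 0.669, -0.606, 1.246], [0.902, 0.308, -0.302, 0.306], [-0.015, -0.677, -0.736, 0.836], [0.0, 0.0, 0.0, 1.0]]
side [[356.3, 0.0, 255.4], [0.0, 356.3, 195.4], [0.0, 0.0, 1.0]] [[0.924, -0.298, 0.238, 0.344], [-0.381, -0.715, 0.586, -0.566], [-0.004, -0.632, -0.775, 0.806], [0.0, 0.0, 0.0, 1.0]]
[[299.0, 0.0, 259.0], [0.0, 299.0, 192.3], [0.0, 0.0, 1.0]] [[0.384, 0.893, 0.236, 0.183], [0.924, -0.371, -0.099, 0.628], [-0.001, 0.256, -0.967, 0.384], [0.0, 0.0, 0.0, 1.0]]
left_a scene [([295.0, 205.0], 0.91), ([188.0, 201.0], 0.82), ([224.0, 316.0], 0.64)]
left_a side [([176.0, 343.0], 0.91), ([252.0, 283.0], 0.68)]
right_a scene [([212.0, 264.0], 0.96), ([122.0, 259.0], 0.82), ([151.0, 240.0], 0.78), ([180.0, 337.0], 0.41), ([162.0, 288.0], 0.27)]
right_a side [([280.0, 175.0], 0.95), ([267.0, 224.0], 0.82), ([203.0, 263.0], 0.68)]
tee_a scene [([162.0, 288.0], 0.97), ([179.0, 337.0], 0.83)]
tee_a side [([188.0, 192.0], 0.87), ([222.0, 203.0], 0.83)]
oblong_tray scene [([225.0, 420.0], 0.59)]
oblong_tray side [([137.0, 187.0], 0.68), ([218.0, 328.0], 0.53)]
square_tray scene [([143.0, 152.0], 0.8)]
square_tray side [([345.0, 291.0], 0.74), ([164.0, 292.0], 0.27)]
```

View pics/scene0.png

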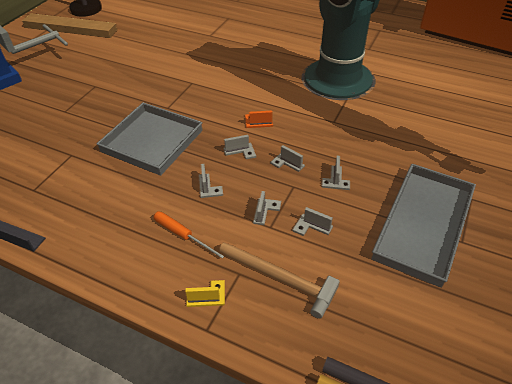

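View pics/side0.png

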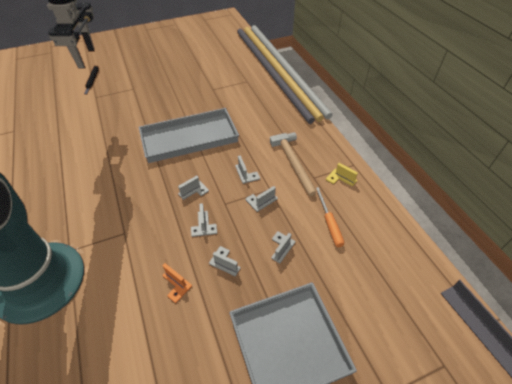

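Scene view: six grey brackets at about (col,row) A(205,188), B(240,150), C(288,162), D(337,180), E(264,212), F(316,224). The orange one is at (259,120) and the yellow at (205,295). The oblong tray is on the right and the square tray on the left. The side view shows the same layout. Next I'll triangulate and fit the bracket models.

```bash
cat > h.py <<'E'
from workcell import arm,cams
import cv2,numpy as np
from scipy.optimize import minimize
def box(x0,x1,y0,y1,z0,z1): return np.array([[x,y,z] for x in (x0,x1) for y in (y0,y1) for z in (z0,z1)])/1000
def model(k):
    f={'L':(-13,42),'R':(-42,13),'T':(-34,34)}[k]
    return [box(-38,38,-13,13,0,6),box(-36,28,-4,4,6,44),box(10,38,*f,0,6)]
TR={'O':(300,150),'S':(200,200)}
def tray(k):
    a,b=[v/2 for v in TR[k]]; return [box(-a,a,-b,b,0,28)]
def proj(P,cp):
    Q=(P-cp['cam_to_world'][:3,3])@cp['cam_to_world'][:3,:3]
    q=Q@np.array(cp['intrinsics']).T; return q[:,:2]/q[:,2:]
def place(P,x,y,a,z=0):
    c,s=np.cos(a),np.sin(a); return P@np.array([[c,s,0],[-s,c,0],[0,0,1]])+[x,y,z]
def sil(parts,p,cp,S=4):
    m=np.zeros((384*S,512*S),np.uint8)
    for b in parts:
        h=cv2.convexHull(((proj(place(b,*p),cp)+.5)*S*16-8).astype(np.int32)); cv2.fillConvexPoly(m,h,1,shift=4)
    return cv2.resize(m.astype(np.float32),(512,384),interpolation=cv2.INTER_AREA)
def tri(obs):  # list of ((col,row),cp) -> 3D least squares
    A=np.zeros((3,3));b=np.zeros(3)
    for (u,v),cp in obs:
        d=cp['cam_to_world'][:3,:3]@np.linalg.inv(cp['intrinsics'])@[u,v,1];d/=np.linalg.norm(d)
        M=np.eye(3)-np.outer(d,d);A+=M;b+=M@cp['cam_to_world'][:3,3]
    return np.linalg.solve(A,b)
def fit(parts,views,xy,z=True,angs=np.radians(np.arange(0,360,30))):
    def cost(p):
        q=[p[0]/100,p[1]/100,p[2]]+([p[3]/100] if z else [])
        c=0
        for m,cp in views:
            s=sil(parts,q,cp); c+=1-np.minimum(s,m).sum()/np.maximum(s,m).sum()
        return c/len(views)
    best=None
    c0=sorted((cost([xy[0]*100,xy[1]*100,a]+[0]*z),a) for a in angs)[:3]
    for _,a in c0:
        x0=[xy[0]*100,xy[1]*100,a]+[0.]*z
        sim=np.vstack([x0]+[np.array(x0)+d for d in np.diag([1,1,.25]+[.5]*z)])
        r=minimize(cost,x0,method='Nelder-Mead',options=dict(initial_simplex=sim,xatol=.01,fatol=1e-4,maxiter=250))
        if best is None or r.fun<best.fun: best=r
    return best.fun,best.x
def masks(things,cam,img=None):
    out=[]
    for t in things:
        for d in cams.cut_out(t,cam):
            m=d['pixels'].astype(np.float32)
            for o in out:
                if np.minimum(o[1],m).sum()>.3*min(m.sum(),o[1].sum()):
                    if d['confidence']>o[0]: o[:]=[d['confidence'],m,t]
                    break
            else: out.append([d['confidence'],m,t])
    return out
def cen(m): r,c=np.nonzero(m); return c.mean(),r.mean()
E
cat > a.py <<'E'
from h import *
import pickle
img={n:cams.capture(n) for n in('scene','side')}; cp={n:cams.camera_params(n) for n in img}
M={n:masks(['left_a','right_a','tee_a'],n) for n in img}
T={k:{n:cams.cut_out(t,n) for n in img} for k,t in(('O','oblong_tray'),('S','square_tray'))}
pickle.dump((img,cp,M,T),open('d.pkl','wb'))
for n in img: print(n,[(np.round(cen(m[1])).tolist(),m[2],round(m[0],2),int(m[1].sum())) for m in M[n]])
for k in T:
    for n in img: print(k,n,[(np.round(cen(d['pixels'])).tolist(),round(d['confidence'],2),int(d['pixels'].sum())) for d in T[k][n]])
E
python3 a.py
```

```text
scene [([313.0, 222.0], 'left_a', 0.94, 692), ([206.0, 295.0], 'left_a', 0.81, 866), ([208.0, 186.0], 'left_a', 0.69, 435), ([259.0, 119.0], 'right_a', 0.74, 424), ([265.0, 208.0], 'right_a', 0.71, 470), ([239.0, 146.0], 'right_a', 0.58, 522), ([289.0, 159.0], 'tee_a', 0.86, 493), ([335.0, 178.0], 'tee_a', 0.85, 509)]
side [([282.0, 246.0], 'left_a', 0.95, 429), ([342.0, 175.0], 'left_a', 0.94, 410), ([224.0, 261.0], 'left_a', 0.72, 476), ([246.0, 172.0], 'left_a', 0.57, 269), ([176.0, 284.0], 'right_a', 0.73, 473), ([262.0, 199.0], 'right_a', 0.62, 363), ([193.0, 187.0], 'tee_a', 0.85, 375), ([203.0, 225.0], 'tee_a', 0.68, 394)]
O scene [([425.0, 225.0], 0.82, 7839)]
O side [([187.0, 134.0], 0.74, 3367)]
S scene [([151.0, 138.0], 0.73, 4459)]
S side [([291.0, 340.0], 0.57, 8944)]
```

```bash
cat > b.py <<'E'
from h import *
import pickle
img,cp,M,T=pickle.load(open('d.pkl','rb'))
P={'A':((208,186),(282,246)),'B':((239,146),(224,261)),'C':((289,159),(203,225)),'D':((335,178),(193,187)),'E':((265,208),(262,199)),'F':((313,222),(246,172))}
vis={n:img[n].copy() for n in img}; R={}
for k,(a,b) in P.items():
    near=lambda n,q:min(M[n],key=lambda m:np.hypot(*(np.array(cen(m[1]))-q)))[1]
    v=[(near('scene',a),cp['scene']),(near('side',b),cp['side'])]
    p=tri([(cen(m),c) for m,c in v])
    res={t:fit(model(t),v,p[:2]) for t in 'LRT'}
    t=min(res,key=lambda t:res[t][0]); x=res[t][1]; R[k]=(t,x)
    print(k,np.round(p,3),{t:round(r[0],3) for t,r in res.items()},t,np.round([x[0]*10,x[1]*10,np.degrees(x[2])%360,x[3]*10],1))
    for n in img:
        for bx in model(t)[1:]+model(t)[:1]:
            cv2.polylines(vis[n],[cv2.convexHull(proj(place(bx,x[0]/100,x[1]/100,x[2],x[3]/100),cp[n]).astype(np.float32)).astype(int)],True,(0,255,0),1)
for k in 'OS':
    v=[(T[k][n][0]['pixels'].astype(np.float32),cp[n]) for n in img]
    p=tri([(cen(m),c) for m,c in v])
    f,x=fit(tray(k),v,p[:2],angs=np.radians(np.arange(0,180,15)))
    R[k]=(k,x);print(k,round(f,3),np.round([x[0]*10,x[1]*10,np.degrees(x[2])%180,x[3]*10],1))
pickle.dump(R,open('R.pkl','wb'))
s=cv2.resize(vis['scene'][100:250,180:360],None,fx=3.3,fy=3.3); q=cv2.resize(vis['side'][155:285,165:305],None,fx=3.3,fy=3.3)
cv2.imwrite('pics/f1.png',s);cv2.imwrite('pics/f2.png',q)
E
time python3 b.py
```

```text
A [ 0.589 -0.143  0.006] {'L': np.float64(0.088), 'R': np.float64(0.348), 'T': np.float64(0.221)} L [ 5.882e+02 -1.530e+02  3.250e+01 -3.000e-01]
B [ 0.433 -0.133  0.015] {'L': np.float64(0.266), 'R': np.float64(0.075), 'T': np.float64(0.157)} R [ 431.5 -137.2  130.6    1.3]
C [0.417 0.001 0.006] {'L': np.float64(0.175), 'R': np.float64(0.218), 'T': np.float64(0.112)} T [419.9   7.7 254.6   0.6]
D [0.431 0.136 0.009] {'L': np.float64(0.249), 'R': np.float64(0.214), 'T': np.float64(0.147)} T [424.4 133.8  15.8   1.4]
E [0.6   0.016 0.01 ] {'L': np.float64(0.317), 'R': np.float64(0.113), 'T': np.float64(0.244)} R [ 6.045e+02  1.010e+01  1.959e+02 -1.000e-01]
F [0.594 0.134 0.011] {'L': np.float64(0.094), 'R': np.float64(0.335), 'T': np.float64(0.196)} L [588.1 140.  265.3   1. ]
O 0.033 [480.3 364.6 177.1   2.1]
S 0.027 [ 499.6 -369.2  177.7    5.6]
real	0m57.045s
user	1m50.014s
sys	0m54.493s
```

View pics/f1.png

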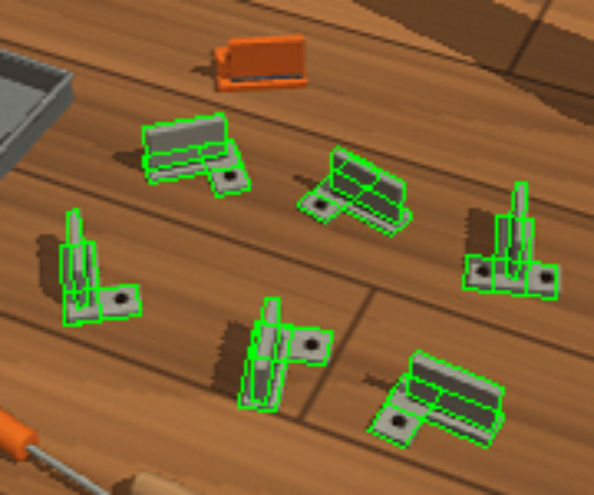

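View pics/f2.png

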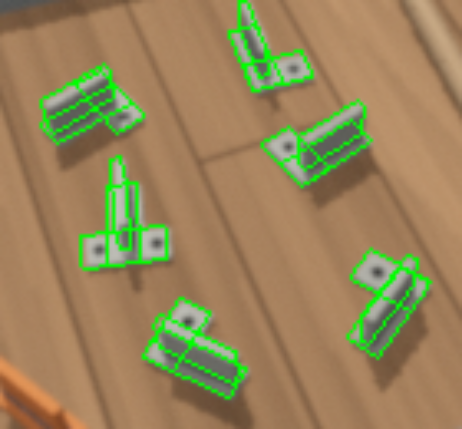

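The overlays match all six: A and F are left-hand, B and E right-hand, C and D tees. I'll take F first and hover above it to refine its pose with the wrist camera.

```bash
cat > go.py <<'E'
import sys
from h import *
# go.py x y z [tool-x yaw deg, mod 180]
o=arm.get_obs();R=o['eef_rot'];p=o['ee_pos']
t=np.array([float(v) for v in sys.argv[1:4]])
yaw=np.degrees(np.arctan2(R[1,0],R[0,0]))
print('t',round(o['t'],2),'p',np.round(p,4),'yaw',round(yaw,1),'tilt',np.round(R[:2,2],4),'q7',round(o['joints'][6],1),'w',round(o['gripper_width'],4),'F',np.round(o['wrist_force'],1))
print('shift',np.round(R.T@(t-p),3).tolist())
if len(sys.argv)>4:
    d=(float(sys.argv[4])-yaw+180)%360-180; print('twist',round(-np.radians(d),3),'rad, needed turn',round(d,1))
E
cat > look.py <<'E'
# look.py kind x y yaw : refine pose with wrist cam at hover
import sys
from h import *
k=sys.argv[1];x,y,a=map(float,sys.argv[2:5])
cp=cams.camera_params('wrist');im=cams.capture('wrist')
m=masks([{'L':'left_a','R':'right_a','T':'tee_a'}[k]],'wrist')
e=proj(np.array([[x,y,.01]]),cp)[0]
m=min(m,key=lambda q:np.hypot(*(np.array(cen(q[1]))-e))); print('conf',m[0],'cen',cen(m[1]),'exp',e)
views=[(m[1],cp)]
for z in (False,True):
    r={t:fit(model(t),views,(x,y),z,angs=np.radians(a+np.array([-5,0,5]))) for t in 'LRT'}
    v=r[k][1];print({t:round(float(q[0]),3) for t,q in r.items()},'x,y mm',np.round(v[:2]*10,1),'yaw',round(np.degrees(v[2])%360,1),'z',np.round(v[3:]*10,1))
v=v if not z else fit(model(k),views,(x,y),False,angs=np.radians(a+np.array([-5,0,5])))[1]
for b in model(k): cv2.polylines(im,[cv2.convexHull(proj(place(b,v[0]/100,v[1]/100,v[2]),cp).astype(np.float32)).astype(int)],True,(0,255,0),1)
cv2.imwrite(sys.argv[5],im)
E
python3 go.py 0.588 0.14 0.2 85.3
```

```text
t 1.2 p [0.2494 0.6003 0.2286] yaw 157.4 tilt [0. 0.] q7 -3.2 w 0.0917 F [-1.   0.2  0.8]
shift [-0.489, -0.295, 0.029]
twist 1.259 rad, needed turn -72.1
```

```bash
python3 -m crank '{"jaw":[0.5,0.5,0.5,0.5,0.5,0.5,0.5,0.5,0.5,0.5],"translation":[[-0.489,-0.295,0.029],[-0.489,-0.295,0.029],[-0.489,-0.295,0.029],[-0.489,-0.295,0.029],[-0.489,-0.295,0.029],[-0.489,-0.295,0.029],[-0.489,-0.295,0.029],[-0.489,-0.295,0.029],[-0.489,-0.295,0.029],[-0.489,-0.295,0.029]],"twist":[1.259,1.259,1.259,1.259,1.259,1.259,1.259,1.259,1.259,1.259]}'; python3 go.py 0.588 0.14 0.2 85.3
```

```text
t: 2.03
ee_pos: [0.4969, 0.2634, 0.2078]
eef_rot: [[0.079, 0.997, 0.001], [0.997, -0.079, 0.001], [0.001, 0.001, -1.0]]
wrist_force: [0.8, -0.1, 0.0]
gripper_width: 0.0459
gripper_force: 0.0
t 2.03 p [0.4969 0.2634 0.2078] yaw 85.5 tilt [0.0006 0.0008] q7 -28.0 w 0.0459 F [ 0.8 -0.1  0. ]
shift [-0.116, 0.101, 0.008]
twist 0.003 rad, needed turn -0.2
```

```bash
python3 -m crank '{"jaw":[0.5,0.5,0.5,0.5,0.5,0.5],"translation":[[-0.116,0.101,0.008],[-0.116,0.101,0.008],[-0.116,0.101,0.008],[-0.116,0.101,0.008],[-0.116,0.101,0.008],[-0.116,0.101,0.008]],"twist":[0,0,0,0,0,0]}' | head -2; python3 go.py 0.588 0.14 0.026 85.3; python3 look.py L 0.588 0.14 265.3 pics/w1.png
```

```text
t: 2.53
ee_pos: [0.589, 0.1398, 0.1993]
t 2.53 p [0.589  0.1398 0.1993] yaw 85.6 tilt [ 0.     -0.0006] q7 -11.0 w 0.0463 F [-0.4  0.   0.2]
shift [0.0, -0.001, 0.173]
twist 0.005 rad, needed turn -0.3
conf 0.84 cen (np.float64(267.4632316158079), np.float64(179.28164082041022)) exp [257.64346811 176.71823302]
{'L': 0.044, 'R': 0.367, 'T': 0.241} x,y mm [591.6 141.2] yaw 266.2 z []
{'L': 0.044, 'R': 0.373, 'T': 0.234} x,y mm [591.5 141.4] yaw 266.2 z [0.7]
```

View pics/w1.png

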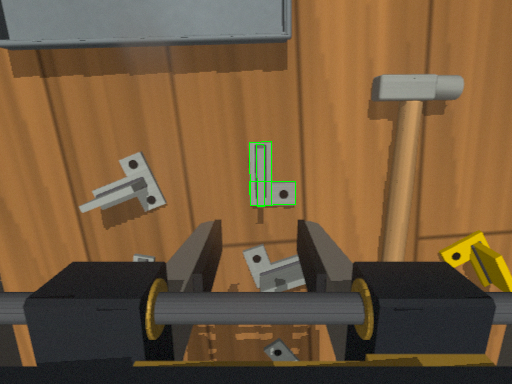

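The wrist view shows F at (260,175) with its foot to the right of the image. The fit confirms left-hand at (591.5, 141.3) mm, yaw 266.2°, underside z about 0. Now the grasp.

```bash
python3 go.py 0.5915 0.1415 0.026 86.2; python3 -m crank '{"jaw":[0.5,0.5,0.5,0.5,0.5,0.5,0.2,0,0,0],"translation":[[0.002,0.002,0.04],[0.002,0.002,0.08],[0.002,0.002,0.12],[0.002,0.002,0.15],[0.002,0.002,0.173],[0.002,0.002,0.173],[0.002,0.002,0.173],[0.002,0.002,0.173],[0.002,0.002,0.173],[0.002,0.002,0.173]],"twist":[-0.01,-0.01,-0.01,-0.01,-0.01,-0.01,-0.01,-0.01,-0.01,-0.01]}'; python3 go.py 0.5915 0.1415 0.026 86.2
```

```text
t 2.63 p [0.5876 0.1431 0.1993] yaw 85.9 tilt [-0.0007  0.0008] q7 -11.0 w 0.0456 F [ 0.2 -0.3 -0.5]
shift [-0.001, 0.004, 0.173]
twist -0.006 rad, needed turn 0.3
t: 3.47
ee_pos: [0.5916, 0.1446, 0.0285]
eef_rot: [[0.062, 0.998, 0.003], [0.998, -0.062, 0.001], [0.002, 0.003, -1.0]]
wrist_force: [1.4, -0.8, 0.2]
gripper_width: 0.0216
gripper_force: 0.0
t 3.47 p [0.5916 0.1446 0.0285] yaw 86.4 tilt [0.0032 0.0014] q7 -5.3 w 0.0216 F [ 1.4 -0.8  0.2]
shift [-0.003, 0.0, 0.003]
twist 0.004 rad, needed turn -0.2
```

```bash
python3 -m crank '{"jaw":[0,0,0,0,0],"translation":[[0,0,0.002],[0,0,0.002],[0,0,0.002],[0,0,0.002],[0,0,0.002]],"twist":[0,0,0,0,0]}'|tail -3; python3 -m crank '{"jaw":[0,0,0,0,0],"translation":[[0,0,-0.03],[0,0,-0.06],[0,0,-0.09],[0,0,-0.12],[0,0,-0.12]],"twist":[0,0,0,0,0]}'; python3 go.py 0.41 0.365 0.15 86.2
```

```text
wrist_force: [-1.3, -0.1, 4.7]
gripper_width: 0.0079
gripper_force: 30.0
t: 4.3
ee_pos: [0.5935, 0.1442, 0.1497]
eef_rot: [[0.064, 0.998, 0.008], [0.998, -0.064, 0.003], [0.003, 0.008, -1.0]]
wrist_force: [1.1, 0.6, -2.7]
gripper_width: 0.0079
gripper_force: 30.0
t 4.3 p [0.5935 0.1442 0.1497] yaw 86.4 tilt [0.0084 0.0028] q7 -8.8 w 0.0079 F [ 1.1  0.6 -2.7]
shift [0.209, -0.197, -0.001]
twist 0.003 rad, needed turn -0.2
```

```bash
python3 go.py 0.40 0.37 0.13 86.2|grep shift; python3 -m crank '{"jaw":[0,0,0,0,0,0,0,0,0,0],"translation":[[0.21,-0.207,0.01],[0.21,-0.207,0.01],[0.21,-0.207,0.01],[0.21,-0.207,0.01],[0.21,-0.207,0.01],[0.21,-0.207,0.01],[0.21,-0.207,0.01],[0.21,-0.207,0.01],[0.21,-0.207,0.01],[0.21,-0.207,0.01]],"twist":[0,0,0,0,0,0,0,0,0,0]}'>/dev/null; python3 go.py 0.40 0.37 0.034 86.2
```

```text
shift [0.213, -0.208, 0.019]
t 5.13 p [0.3965 0.3656 0.1333] yaw 86.4 tilt [-0.0009 -0.0021] q7 -40.1 w 0.0076 F [ 0.1 -0.8 -2.9]
shift [0.005, 0.003, 0.099]
twist 0.004 rad, needed turn -0.2
```

```bash
python3 -m crank '{"jaw":[0,0,0,0,0,0,0],"translation":[[0.003,0.002,0.03],[0.003,0.002,0.06],[0.003,0.002,0.08],[0.003,0.002,0.09],[0.003,0.002,0.095],[0.003,0.002,0.098],[0.003,0.002,0.098]],"twist":[0,0,0,0,0,0,0]}'>/dev/null; python3 go.py 0.40 0.37 0.031 86.2
```

```text
t 5.72 p [0.4001 0.3689 0.0367] yaw 86.3 tilt [0.0007 0.0002] q7 -36.5 w 0.0077 F [ 0.  -0.7 -3.2]
shift [0.001, -0.0, 0.006]
twist 0.002 rad, needed turn -0.1
```

```bash
python3 -m crank '{"jaw":[0,0,0,0,0],"translation":[[0,0,0.002],[0,0,0.004],[0,0,0.005],[0,0,0.005],[0,0,0.005]],"twist":[0,0,0,0,0]}'>/dev/null; python3 go.py 0.40 0.37 0.031 86.2; cat > drop.txt </dev/null
```

```text
t 6.13 p [0.3993 0.3695 0.0318] yaw 86.4 tilt [0.0004 0.0005] q7 -36.3 w 0.0076 F [-0.6  0.5 -3.8]
shift [0.001, 0.001, 0.001]
twist 0.003 rad, needed turn -0.2
```

Not in contact yet. I'll inch down and release.

```bash
python3 -m crank '{"jaw":[0,0,0,0],"translation":[[0,0,0.001],[0,0,0.002],[0,0,0.002],[0,0,0.002]],"twist":[0,0,0,0]}'|grep force; python3 -m crank '{"jaw":[0.2,0.4,0.4,0.4,0.4],"translation":[[0,0,0],[0,0,0],[0,0,0],[0,0,0],[0,0,0]],"twist":[0,0,0,0,0]}'|tail -2; python3 -m crank '{"jaw":[0.5,0.5,0.5,0.5,0.5,0.5],"translation":[[0,0,-0.02],[0,0,-0.05],[0,0,-0.09],[0,0,-0.13],[0,0,-0.17],[0,0,-0.17]],"twist":[0,0,0,0,0,0]}'>/dev/null;  python3 go.py 0.588 -0.153 0.2 32.5
```

```text
wrist_force: [0.2, -0.2, -2.8]
gripper_force: 30.0
gripper_width: 0.0364
gripper_force: 0.0
t 7.38 p [0.4027 0.3723 0.2072] yaw 86.4 tilt [0.0087 0.0107] q7 -42.2 w 0.046 F [1.2 0.5 0.4]
shift [-0.513, 0.218, 0.003]
twist 0.94 rad, needed turn -53.9
```

```bash
python3 -m crank '{"jaw":[0.5,0.5,0.5,0.5,0.5,0.5,0.5,0.5,0.5,0.5],"translation":[[-0.513,0.218,0.003],[-0.513,0.218,0.003],[-0.513,0.218,0.003],[-0.513,0.218,0.003],[-0.513,0.218,0.003],[-0.513,0.218,0.003],[-0.513,0.218,0.003],[-0.513,0.218,0.003],[-0.513,0.218,0.003],[-0.513,0.218,0.003]],"twist":[0.94,0.94,0.94,0.94,0.94,0.94,0.94,0.94,0.94,0.94]}' >/dev/null; python3 go.py 0.588 -0.153 0.2 32.5
```

```text
t 8.22 p [ 0.538  -0.0255  0.1972] yaw 32.5 tilt [0.0006 0.0003] q7 -42.3 w 0.0459 F [ 1.2  0.2 -0.4]
shift [-0.026, 0.134, -0.003]
twist 0.001 rad, needed turn -0.0
```

```bash
python3 -m crank '{"jaw":[0.5,0.5,0.5,0.5,0.5,0.5],"translation":[[-0.026,0.134,-0.003],[-0.026,0.134,-0.003],[-0.026,0.134,-0.003],[-0.026,0.134,-0.003],[-0.026,0.134,-0.003],[-0.026,0.134,-0.003]],"twist":[0,0,0,0,0,0]}' >/dev/null; python3 look.py L 0.588 -0.153 32.5 pics/w2.png;  python3 go.py 0.588 -0.153 0.026 32.5
```

```text
conf 0.71 cen (np.float64(254.53593825373855), np.float64(167.82826821032322)) exp [261.28489139 177.50414405]
{'L': 0.028, 'R': 0.379, 'T': 0.229} x,y mm [ 591.3 -151.1] yaw 32.9 z []
{'L': 0.027, 'R': 0.38, 'T': 0.226} x,y mm [ 591.3 -151.2] yaw 32.9 z [-1.3]
t 8.82 p [ 0.5875 -0.1484  0.1997] yaw 32.7 tilt [-0.0008  0.0015] q7 -28.1 w 0.0459 F [0.6 0.1 0.7]
shift [-0.002, 0.004, 0.174]
twist 0.003 rad, needed turn -0.2
```

```bash
python3 -m crank '{"jaw":[0.5,0.5,0.5,0.5,0.5,0.5,0.5],"translation":[[0.002,0.004,0.04],[0.002,0.004,0.08],[0.002,0.004,0.12],[0.002,0.004,0.15],[0.002,0.004,0.17],[0.002,0.004,0.174],[0.002,0.004,0.174]],"twist":[0,0,0,0,0,0,0]}'>/dev/null; python3 go.py 0.5913 -0.1511 0.026 32.9;  python3 -m crank '{"jaw":[0.3,0.1,0,0,0,0,0],"translation":[[0,0,0],[0,0,0],[0,0,0],[0,0,0],[0,0,0],[0,0,0],[0,0,0]],"twist":[0,0,0,0,0,0,0]}'|tail -3; python3 go.py 0.5913 -0.1511 0.146 32.9
```

```text
t 9.4 p [ 0.5908 -0.1508  0.0252] yaw 32.7 tilt [-0.0027  0.0011] q7 -20.0 w 0.0462 F [-0.7 -0.5  0.4]
shift [0.0, 0.001, -0.001]
twist -0.004 rad, needed turn 0.2
wrist_force: [-2.0, 2.7, 5.1]
gripper_width: 0.0079
gripper_force: 30.0
t 9.98 p [ 0.5917 -0.1523  0.0268] yaw 32.5 tilt [-0.      0.0013] q7 -20.0 w 0.0079 F [-2.   2.7  5.1]
shift [0.0, -0.001, -0.119]
twist -0.006 rad, needed turn 0.4
```

```bash
python3 -m crank '{"jaw":[0,0,0,0,0],"translation":[[0,0,-0.03],[0,0,-0.06],[0,0,-0.09],[0,0,-0.12],[0,0,-0.12]],"twist":[0,0,0,0,0]}'>/dev/null; python3 go.py 0.545 0.35 0.15 32.9
```

```text
t 10.4 p [ 0.5947 -0.1546  0.1515] yaw 32.5 tilt [ 0.0091 -0.0018] q7 -25.4 w 0.0083 F [ 1.1  0.5 -2.7]
shift [0.229, -0.452, 0.0]
twist -0.007 rad, needed turn 0.4
```

```bash
python3 -m crank '{"jaw":[0,0,0,0,0,0,0,0,0,0],"translation":[[0.23,-0.448,0],[0.23,-0.448,0],[0.23,-0.448,0],[0.23,-0.448,0],[0.23,-0.448,0],[0.23,-0.448,0],[0.23,-0.448,0],[0.23,-0.448,0],[0.23,-0.448,0],[0.23,-0.448,0]],"twist":[0,0,0,0,0,0,0,0,0,0]}'>/dev/null; python3 go.py 0.545 0.35 0.15 32.9
```

```text
t 11.23 p [0.5515 0.2635 0.1448] yaw 32.5 tilt [-0.0015 -0.0011] q7 -66.3 w 0.0079 F [ 0.5 -0.5 -3. ]
shift [0.041, -0.076, -0.005]
twist -0.007 rad, needed turn 0.4
```

```bash
python3 -m crank '{"jaw":[0,0,0,0,0,0],"translation":[[0.041,-0.076,0],[0.041,-0.076,0],[0.041,-0.076,0],[0.041,-0.076,0],[0.041,-0.076,0],[0.041,-0.076,0]],"twist":[0,0,0,0,0,0]}'>/dev/null; python3 go.py 0.545 0.35 0.031 32.9
```

```text
t 11.73 p [0.5467 0.3457 0.1453] yaw 32.4 tilt [-0.0007 -0.002 ] q7 -73.3 w 0.0075 F [ 0.6 -1.3 -3.4]
shift [0.001, -0.005, 0.114]
twist -0.009 rad, needed turn 0.5
```

```bash
python3 -m crank '{"jaw":[0,0,0,0,0,0,0,0],"translation":[[0,-0.002,0.03],[0,-0.002,0.06],[0,-0.002,0.085],[0,-0.002,0.1],[0,-0.002,0.107],[0,-0.002,0.11],[0,-0.002,0.113],[0,-0.002,0.113]],"twist":[0,0,0,0,0,0,0,0]}'>/dev/null; python3 go.py 0.545 0.35 0.03 32.9;python3 -m crank '{"jaw":[0,0,0,0],"translation":[[0,0,0],[0,0,0.001],[0,0,0.001],[0,0,0.001]],"twist":[0,0,0,0]}'|grep -A1 force;python3 go.py 0.545 0.35 0.03 32.9
```

```text
t 12.4 p [0.5462 0.3497 0.0341] yaw 32.5 tilt [0.0014 0.0008] q7 -69.4 w 0.008 F [-0.9 -0.4 -2.8]
shift [-0.001, -0.001, 0.004]
twist -0.007 rad, needed turn 0.4
wrist_force: [0.5, 0.4, -3.7]
gripper_width: 0.0078
gripper_force: 30.0
t 12.73 p [0.5456 0.35   0.0328] yaw 32.5 tilt [0.0006 0.0006] q7 -69.4 w 0.0078 F [ 0.5  0.4 -3.7]
shift [-0.0, -0.0, 0.003]
twist -0.006 rad, needed turn 0.4
```

```bash
python3 -m crank '{"jaw":[0,0,0,0,0],"translation":[[0,0,0.001],[0,0,0.002],[0,0,0.003],[0,0,0.003],[0,0,0.003]],"twist":[0,0,0,0,0]}'|grep -A1 wrist; python3 -m crank '{"jaw":[0.2,0.4,0.4,0.4,0.4],"translation":[[0,0,0],[0,0,0],[0,0,0],[0,0,0],[0,0,0]],"twist":[0,0,0,0,0]}'|tail -2; python3 -m crank '{"jaw":[0.5,0.5,0.5,0.5,0.5,0.5],"translation":[[0,0,-0.02],[0,0,-0.05],[0,0,-0.09],[0,0,-0.13],[0,0,-0.17],[0,0,-0.17]],"twist":[0,0,0,0,0,0]}'>/dev/null;  python3 go.py 0.6045 0.010 0.2 15.9
```

```text
wrist_force: [-4.6, -1.4, 8.6]
gripper_width: 0.0075
gripper_width: 0.0364
gripper_force: 0.0
t 14.07 p [0.5497 0.3513 0.2077] yaw 32.5 tilt [0.0109 0.0081] q7 -75.4 w 0.0456 F [1.3 0.3 1.5]
shift [-0.137, 0.317, 0.006]
twist 0.29 rad, needed turn -16.6
```

Contact was felt this time and the bracket is released. Next is E, right-hand.

```bash
python3 -m crank '{"jaw":[0.5,0.5,0.5,0.5,0.5,0.5,0.5,0.5,0.5,0.5],"translation":[[-0.137,0.317,0.003],[-0.137,0.317,0.003],[-0.137,0.317,0.003],[-0.137,0.317,0.003],[-0.137,0.317,0.003],[-0.137,0.317,0.003],[-0.137,0.317,0.003],[-0.137,0.317,0.003],[-0.137,0.317,0.003],[-0.137,0.317,0.003]],"twist":[0.29,0.29,0.29,0.29,0.29,0.29,0.29,0.29,0.29,0.29]}' >/dev/null; python3 look.py R 0.6045 0.01 195.9 pics/w3.png;python3 go.py 0.6045 0.010 0.026 15.9
```

```text
conf 0.96 cen (np.float64(247.02455242966752), np.float64(173.11253196930946)) exp [254.37779147 172.75607262]
{'L': 0.376, 'R': 0.04, 'T': 0.234} x,y mm [608.6  12. ] yaw 195.3 z []
{'L': 0.376, 'R': 0.024, 'T': 0.234} x,y mm [607.4  12. ] yaw 195.5 z [-5.2]
t 15.0 p [0.6003 0.0092 0.1959] yaw 15.9 tilt [-0.0004  0.0008] q7 -57.6 w 0.0461 F [ 0.6  1.  -0.6]
shift [0.004, 0.001, 0.17]
twist -0.0 rad, needed turn 0.0
```

```bash
python3 -m crank '{"jaw":[0.5,0.5,0.5,0.5,0.5,0.5],"translation":[[0.005,-0.001,0.04],[0.005,-0.001,0.07],[0.005,-0.001,0.1],[0.005,-0.001,0.1],[0.005,-0.001,0.1],[0.005,-0.001,0.1]],"twist":[0.005,0.005,0.005,0.005,0.005,0.005]}'>/dev/null; python3 look.py R 0.607 0.012 195.5 pics/w3.png;python3 go.py 0.607 0.012 0.026 15.5
```

```text
conf 0.81 cen (np.float64(253.46036161335186), np.float64(202.86036161335187)) exp [260.17485854 200.73902024]
{'L': 0.321, 'R': 0.057, 'T': 0.212} x,y mm [608.7  11.9] yaw 195.6 z []
{'L': 0.32, 'R': 0.054, 'T': 0.211} x,y mm [608.4  11.8] yaw 195.6 z [-1.]
t 15.6 p [0.6064 0.0118 0.0983] yaw 15.7 tilt [0.0035 0.0006] q7 -53.1 w 0.0459 F [-0.2 -0.2  0.9]
shift [0.0, -0.0, 0.072]
twist 0.003 rad, needed turn -0.2
```

```bash
python3 -m crank '{"jaw":[0.5,0.5,0.5,0.5,0.4,0.1,0,0,0,0],"translation":[[0.001,0,0.03],[0.001,0,0.06],[0.001,0,0.072],[0.001,0,0.072],[0.001,0,0.072],[0.001,0,0.072],[0.001,0,0.072],[0.001,0,0.072],[0.001,0,0.072],[0.001,0,0.072]],"twist":[0,0,0,0,0,0,0,0,0,0]}'|tail -3; python3 go.py 0.6085 0.012 0.026 15.5; python3 -m crank '{"jaw":[0,0,0,0,0,0],"translation":[[0,0,-0.03],[0,0,-0.06],[0,0,-0.09],[0,0,-0.12],[0,0,-0.12],[0,0,-0.12]],"twist":[0,0,0,0,0,0]}'|tail -3; python3 go.py 0.54 -0.33 0.15
```

```text
wrist_force: [-0.2, -3.2, 2.0]
gripper_width: 0.0082
gripper_force: 2.5
t 16.43 p [0.6062 0.0115 0.0249] yaw 15.6 tilt [0.0011 0.0001] q7 -49.5 w 0.0082 F [-0.2 -3.2  2. ]
shift [0.002, 0.0, -0.001]
twist 0.002 rad, needed turn -0.1
wrist_force: [-0.6, 0.1, -3.5]
gripper_width: 0.0077
gripper_force: 30.0
t 16.93 p [0.6064 0.0117 0.1453] yaw 15.6 tilt [0.0024 0.001 ] q7 -55.3 w 0.0077 F [-0.6  0.1 -3.5]
shift [-0.156, 0.311, -0.005]
```

```bash
python3 -m crank '{"jaw":[0,0,0,0,0,0,0,0,0,0],"translation":[[-0.188,0.298,0.01],[-0.188,0.298,0.01],[-0.188,0.298,0.01],[-0.188,0.298,0.01],[-0.188,0.298,0.01],[-0.188,0.298,0.01],[-0.188,0.298,0.01],[-0.188,0.298,0.01],[-0.188,0.298,0.01],[-0.188,0.298,0.01]],"twist":[0,0,0,0,0,0,0,0,0,0]}'>/dev/null; python3 go.py 0.505 -0.326 0.031 
```

```text
t 17.77 p [ 0.5003 -0.332   0.1325] yaw 15.1 tilt [-0.0041 -0.0024] q7 -20.5 w 0.0082 F [-0.8  0.2 -3.1]
shift [0.007, -0.005, 0.101]
```

```bash
python3 -m crank '{"jaw":[0,0,0,0,0,0,0],"translation":[[0.002,-0.002,0.03],[0.002,-0.002,0.06],[0.002,-0.002,0.08],[0.002,-0.002,0.09],[0.002,-0.002,0.094],[0.002,-0.002,0.094],[0.002,-0.002,0.094]],"twist":[0,0,0,0,0,0,0]}'>/dev/null; python3 go.py 0.505 -0.326 0.029;python3 -m crank '{"jaw":[0,0,0,0,0],"translation":[[0,0,0.002],[0,0,0.004],[0,0,0.005],[0,0,0.005],[0,0,0.005]],"twist":[0,0,0,0,0]}'|grep -A1 wrist;python3 go.py 0.505 -0.326 0.029
```

```text
t 18.35 p [ 0.5068 -0.3239  0.0406] yaw 15.6 tilt [ 0.0005 -0.0004] q7 -16.0 w 0.0082 F [ 0.2 -0.  -2.3]
shift [-0.002, 0.001, 0.012]
wrist_force: [-0.0, -0.3, -3.5]
gripper_width: 0.008
t 18.77 p [ 0.5066 -0.3238  0.0355] yaw 15.6 tilt [ 0.0005 -0.0001] q7 -15.8 w 0.008 F [-0.  -0.3 -3.5]
shift [-0.002, 0.002, 0.007]
```

```bash
python3 -m crank '{"jaw":[0,0,0,0,0],"translation":[[0,0,0.002],[0,0,0.004],[0,0,0.005],[0,0,0.006],[0,0,0.006]],"twist":[0,0,0,0,0]}'|grep -A1 wrist;python3 go.py 0.505 -0.326 0.029
```

```text
wrist_force: [0.2, 0.6, -3.9]
gripper_width: 0.0079
t 19.18 p [ 0.5064 -0.3238  0.029 ] yaw 15.6 tilt [-0.0002  0.0001] q7 -15.5 w 0.0079 F [ 0.2  0.6 -3.9]
shift [-0.002, 0.002, 0.0]
```

```bash
python3 -m crank '{"jaw":[0,0,0,0],"translation":[[0,0,0.001],[0,0,0.002],[0,0,0.002],[0,0,0.002]],"twist":[0,0,0,0]}'|grep -A1 wrist; python3 -m crank '{"jaw":[0.2,0.4,0.4,0.4,0.4],"translation":[[0,0,0],[0,0,0],[0,0,0],[0,0,0],[0,0,0]],"twist":[0,0,0,0,0]}'|tail -2; python3 -m crank '{"jaw":[0.5,0.5,0.5,0.5,0.5,0.5],"translation":[[0,0,-0.02],[0,0,-0.05],[0,0,-0.09],[0,0,-0.13],[0,0,-0.17],[0,0,-0.17]],"twist":[0,0,0,0,0,0]}'>/dev/null;  python3 go.py 0.4315 -0.137 0.2 130.6
```

```text
wrist_force: [-3.9, 3.6, 11.3]
gripper_width: 0.008
gripper_width: 0.0365
gripper_force: 0.0
t 20.43 p [ 0.5096 -0.327   0.2048] yaw 15.6 tilt [ 0.0112 -0.0055] q7 -23.8 w 0.046 F [ 0.9 -1.1 -0.8]
shift [-0.024, -0.204, 0.003]
twist -2.007 rad, needed turn 115.0
```

```bash
python3 -m crank '{"jaw":[0.5,0.5,0.5,0.5,0.5,0.5,0.5,0.5,0.5,0.5],"translation":[[-0.024,-0.202,0],[-0.024,-0.202,0],[-0.024,-0.202,0],[-0.024,-0.202,0],[-0.024,-0.202,0],[-0.024,-0.202,0],[-0.024,-0.202,0],[-0.024,-0.202,0],[-0.024,-0.202,0],[-0.024,-0.202,0]],"twist":[-2.007,-2.007,-2.007,-2.007,-2.007,-2.007,-2.007,-2.007,-2.007,-2.007]}'>/dev/null;  python3 go.py 0.4315 -0.137 0.2 130.6
```

```text
t 21.27 p [ 0.429  -0.1356  0.1972] yaw 87.6 tilt [0.0005 0.0001] q7 19.0 w 0.046 F [-0.7  0.3  0.7]
shift [-0.001, 0.003, -0.003]
twist -0.75 rad, needed turn 43.0
```

```bash
python3 -m crank '{"jaw":[0.5,0.5,0.5,0.5,0.5,0.5,0.5,0.5],"translation":[[0,0.002,0],[0,0.002,0],[0,0.002,0],[0,0.002,0],[0,0.002,0],[0,0.002,0],[0,0.002,0],[0,0.002,0]],"twist":[-0.75,-0.75,-0.75,-0.75,-0.75,-0.75,-0.75,-0.75]}'>/dev/null;  python3 look.py R 0.4315 -0.137 130.6 pics/w4.png; python3 go.py 0.4315 -0.137 0.026 130.6
```

```text
conf 0.94 cen (np.float64(268.6305201177625), np.float64(171.74533856722277)) exp [258.03550122 177.80378592]
{'L': 0.39, 'R': 0.036, 'T': 0.24} x,y mm [ 435.4 -135.4] yaw 130.2 z []
{'L': 0.39, 'R': 0.028, 'T': 0.24} x,y mm [ 436.  -135.8] yaw 130.3 z [-3.8]
t 22.03 p [ 0.4309 -0.1359  0.1971] yaw 130.0 tilt [0. 0.] q7 59.9 w 0.046 F [-0.1 -0.   0.7]
shift [-0.001, -0.0, 0.171]
twist -0.01 rad, needed turn 0.6
```

View pics/w4.png

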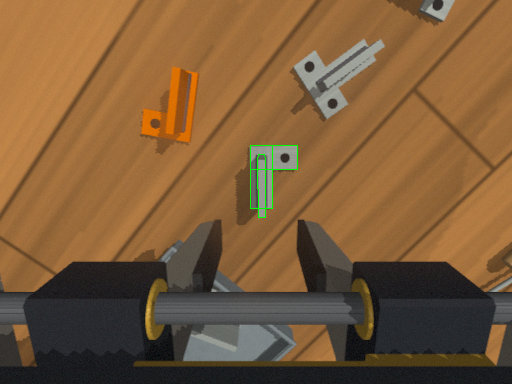

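The wrist view shows B at (262,175): the foot is to the right when looking along the rib towards it, so it is right-hand. The orange one at (170,105) and the tee at (335,80) are clear of the fingers.

```bash
python3 -m crank '{"jaw":[0.5,0.5,0.5,0.5,0.5,0.5,0.5],"translation":[[-0.003,0.004,0.04],[-0.003,0.004,0.08],[-0.003,0.004,0.12],[-0.003,0.004,0.15],[-0.003,0.004,0.17],[-0.003,0.004,0.171],[-0.003,0.004,0.171]],"twist":[0,0,0,0,0,0,0]}'>/dev/null; python3 go.py 0.4357 -0.1356 0.026 130.3;  python3 -m crank '{"jaw":[0.3,0.1,0,0,0,0,0,0],"translation":[[0,0,0],[0,0,0],[0,0,0],[0,0,0],[0,0,0],[0,0,0],[0,0,0],[0,0,0]],"twist":[0,0,0,0,0,0,0,0]}'|tail -3; python3 -m crank '{"jaw":[0,0,0,0,0,0],"translation":[[0,0,-0.03],[0,0,-0.06],[0,0,-0.09],[0,0,-0.12],[0,0,-0.12],[0,0,-0.12]],"twist":[0,0,0,0,0,0]}'|tail -3; python3 go.py 0.495 -0.412 0.14 90
```

```text
t 22.62 p [ 0.4352 -0.1357  0.0256] yaw 130.1 tilt [-0.0025 -0.    ] q7 73.2 w 0.0458 F [-0.  -0.8  0.4]
shift [-0.0, 0.0, -0.0]
twist -0.003 rad, needed turn 0.2
wrist_force: [-1.9, 0.1, 6.8]
gripper_width: 0.0077
gripper_force: 30.0
wrist_force: [-1.1, 0.5, -2.0]
gripper_width: 0.0079
gripper_force: 30.0
t 23.78 p [ 0.4368 -0.1353  0.1473] yaw 130.2 tilt [0.0034 0.0004] q7 64.3 w 0.0079 F [-1.1  0.5 -2. ]
shift [-0.249, -0.134, 0.007]
twist 0.702 rad, needed turn -40.2
```

```bash
python3 -m crank '{"jaw":[0,0,0,0,0,0,0,0,0,0],"translation":[[-0.249,-0.134,0.005],[-0.249,-0.134,0.005],[-0.249,-0.134,0.005],[-0.249,-0.134,0.005],[-0.249,-0.134,0.005],[-0.249,-0.134,0.005],[-0.249,-0.134,0.005],[-0.249,-0.134,0.005],[-0.249,-0.134,0.005],[-0.249,-0.134,0.005]],"twist":[0.7,0.7,0.7,0.7,0.7,0.7,0.7,0.7,0.7,0.7]}'>/dev/null; python3 go.py 0.495 -0.412 0.036 90
```

```text
t 24.62 p [ 0.4932 -0.4108  0.1387] yaw 90.1 tilt [-0.0034  0.0029] q7 57.8 w 0.008 F [-0.4  0.8 -2.7]
shift [-0.001, 0.002, 0.103]
twist 0.002 rad, needed turn -0.1
```

```bash
python3 -m crank '{"jaw":[0,0,0,0,0,0,0,0],"translation":[[0,0,0.03],[0,0,0.06],[0,0,0.08],[0,0,0.09],[0,0,0.098],[0,0,0.101],[0,0,0.101],[0,0,0.101]],"twist":[0,0,0,0,0,0,0,0]}'|grep -A1 wrist; python3 go.py 0.495 -0.412 0.029 90
```

```text
wrist_force: [0.9, 0.5, -2.6]
gripper_width: 0.0077
t 25.28 p [ 0.495  -0.4125  0.0413] yaw 90.1 tilt [ 0.0014 -0.0009] q7 61.7 w 0.0077 F [ 0.9  0.5 -2.6]
shift [0.001, -0.0, 0.012]
twist 0.002 rad, needed turn -0.1
```

```bash
python3 -m crank '{"jaw":[0,0,0,0,0,0,0,0],"translation":[[0,0,0.003],[0,0,0.006],[0,0,0.008],[0,0,0.01],[0,0,0.011],[0,0,0.012],[0,0,0.012],[0,0,0.012]],"twist":[0,0,0,0,0,0,0,0]}'|grep -A1 wrist; python3 go.py 0.495 -0.412 0.029 90
```

```text
wrist_force: [-4.7, 5.9, 16.8]
gripper_width: 0.0079
t 25.95 p [ 0.4946 -0.4123  0.0308] yaw 90.1 tilt [0.0012 0.0012] q7 62.2 w 0.0079 F [-4.7  5.9 16.8]
shift [0.0, 0.0, 0.002]
twist 0.002 rad, needed turn -0.1
```

Contact at 17 N. I'll release, retreat and move clear towards the centre.

```bash
python3 -m crank '{"jaw":[0.2,0.4,0.4,0.4,0.4],"translation":[[0,0,0],[0,0,0],[0,0,0],[0,0,0],[0,0,0]],"twist":[0,0,0,0,0]}'|tail -2; python3 -m crank '{"jaw":[0.5,0.5,0.5,0.5,0.5,0.5,0.5,0.5],"translation":[[0,0,-0.02],[0,0,-0.05],[0,0,-0.09],[0,0,-0.13],[0,0,-0.17],[0,0,-0.2],[0,0,-0.23],[0,0,-0.23]],"twist":[0,0,0,0,0,0,0,0]}'|head -2; python3 - <<'E'
from h import *
for n in('scene','side'): 
    im=cams.capture(n); cv2.imwrite(f'pics/{n}9.png',cv2.resize(im,(796,597)))
E
```

```text
gripper_width: 0.0363
gripper_force: 0.0
t: 27.03
ee_pos: [0.4963, -0.4147, 0.2648]
```

View pics/scene9.png

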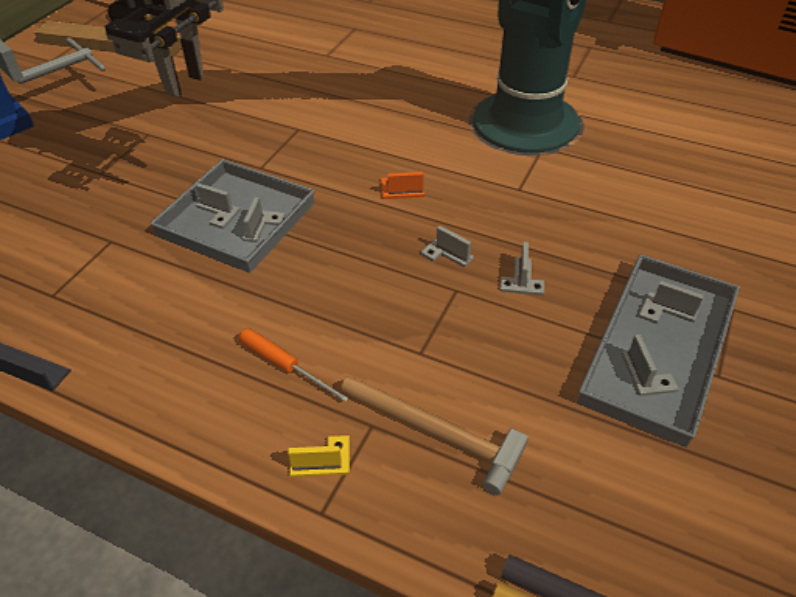

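View pics/side9.png

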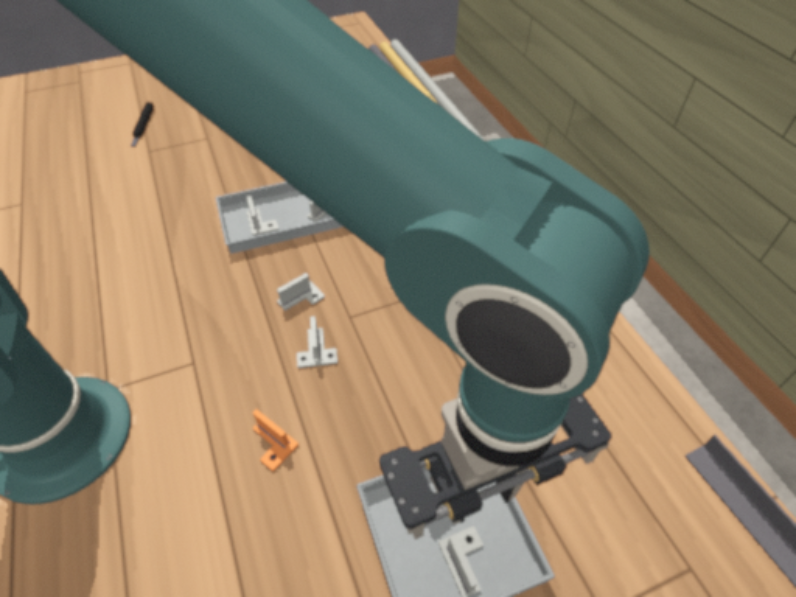

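Both pictures show the right-hand brackets at (213,205) and (257,220) in the square tray and the left-hand ones at (672,302) and (650,370) in the oblong tray. All four lie flat and apart with ribs up, the tees and tools are where they were, and the arm is clear.

```bash
python3 -c "
from workcell import arm
print(arm.job_done())"
```

```text
the job is handed in; nothing more can be done
None
```

I put both left-hand brackets in the oblong tray and both right-hand ones in the square tray, flat, rib up and apart, left everything else in place, and handed the job in at about 27 s on the robot's clock; no verdict came back.

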